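# Trip the hidden drawer catch with the release pin

### The job

The little grey parts cabinet's sprung drawer is latched shut. Take the release pin from its wooden stand, feel down through the hole in the cabinet's top press the hidden catch gently, never forcing it, and hold it down until the slow sprung drawer is right out, touching the cabinet with nothing but the pin; then put the pin back upright and fully down in its stand, leaving the drawer out and the tape roll, bolt and pliers lying where they are.

Things in the scene. Friction and masses are not known exactly. Their poses are not given: they have to be found in the camera images.
- case: Grey sheet-steel parts cabinet, 140 (x) x 110 (y) x 70 mm high, fixed to the bench; origin at the centre of its underside, z up, its -x side is the open front with the drawer. The flat top is 70 mm above the origin.
- release_hole (a point): Centre of the mouth of the only hole in the cabinet's top, level with the top; 40 mm behind the cabinet's centre (its +x), on its centre line. Round, 10.5 mm wide, with a 2 mm chamfer, through the 6 mm thick lid; below it is empty space down to the catch.
- catch_middle (a point): Point fixed in the cabinet, 33 mm straight below the hole's mouth. The catch, a flat 22 mm steel pad, rests up to 9 mm above or below it, different every time, not measured. Sprung: starts to move at 2 to 3 N, frees the drawer after 3 mm of travel at 4 to 8 N, meets a hard stop at 5.5 mm. More than 20 N from the pin on the cabinet or catch does damage.
- drawer (a joint): How far the sprung drawer has come out, m: 0 latched shut, 0.036 fully out; no handle. A damper slows it: once the catch is down it creeps out by itself in about 3 to 4 s. The catch must be held down until it is past 0.022; if let up earlier it is caught again by a second tooth at 0.012, and the catch must be pressed again.
- drawer_front (a point): Centre of the drawer's steel front face (100 x 52 mm), which moves out along the cabinet's -x.
- pin: Release pin, loose, 55 to 100 g, standing in the stand; origin at the centre of its tip (lower end), z along the pin up to the handle. Steel shank 8 mm thick with a tip tapered to 5 mm over 3 mm; 15 mm collar at 59 to 63 mm; black square handle 16 x 16 mm from 62 to 110 mm above the tip.
- pin_grip (a point): Centre of the pin's square handle, 86 mm above the tip; x and y axes square to the handle's flat sides. Grip it here.
- stand: Wooden stand for the pin, 56 x 56 x 50 mm high, fixed to the bench; origin at the centre of its underside, z up.
- socket_bottom (a point): Bottom of the stand's round socket, on its axis, 6 mm above the bench; the pin's tip rests here. The socket is 10.5 mm wide and 44 mm deep.
- socket_mouth (a point): Centre of the socket's mouth in the stand's top, 50 mm above the bench, with a 3 mm chamfer.
- tape: Black tape roll lying flat, 55 mm wide and 19 mm high, loose bystander; origin at the centre of its underside.
- bolt: Hex bolt with nut, 46 mm long and 16 mm high, lying, loose bystander; origin at the centre of its underside.
- plier: Red-handled pliers, 165 mm long and 13 mm high, lying, loose bystander; origin at the centre of the underside.

How it is judged:
By the outcome, as a careful person would: the job done as asked, in the order asked, and still so for the second after the job is handed in, with the robot touching nothing.
It also fails if it takes over 67 s, if anything falls off the work surface, if the arm or the gripper's body presses on something with over 40 N, if the wrist force passes 120 N, or if a joint passes its speed limit or range.

### The arm

A 7-joint arm with a two-finger parallel gripper is mounted at the origin on a cart in front of the work surface, level with it; the furniture and walls round the work are solid. World frame = base frame: x ahead of the robot, y to its left, z up, the work surface at z = 0. Lengths are in m, angles in rad, forces in N, time in s.
With the tool pointing down it reaches from about 0.425 to 0.875 m from the base axis. Payload 4.7 kg.
Tool frame: the origin (TCP) lies between the finger pads; the fingertips stand 14 mm ahead of it and the grasp point (between the pads) lies 5 mm behind it; z points along the fingers, y is the line along which they close (so a half turn about z gives the same grasp; the last joint's range is limited). The gripper opens to 87 mm and grips with 3 to 60 N. Pads are 19 mm wide; open, the fingers measure 117 mm over their backs; the gripper's body (75 mm by 190 mm) begins 51 mm behind the grasp point.
Start: joints at [-1.189, 0.321, -0.07, 1.45, 0.023, 1.371, -0.057], TCP at [0.234, 0.607, 0.237] pointing down, gripper open.
Joint ranges: [-2.86, 2.86], [-0.3, 2.09], [-1.38, 1.24], [0.06, 2.45], [-1.56, 4.7], [0.09, 2.05], [-2.69, 2.69]. Speed limits (rad/s): [2.57, 2.57, 3.14, 3.14, 3.14, 3.14, 3.14].

### API

Orientations are given as a rotation vector (axis times angle).
In Python, from bench import ctrl gives the robot as it stands.
- The arm moves only by the tool step_arm, never from a script. Its argument "commands" is a list of rows, each an object with "travel": the shift along the tool's x, y, z in m, a list of three; "turn": the turn, a rotation vector about the tool's x, y, z in degrees, a list of three. A call has 1 to 5 rows; each row is the pose to reach, as a shift and turn from the pose commanded when the call began, along the tool's axes at that moment; what a row does not reach only later rows make up. A row lasts 1/10 s, in which the tool goes at most 50 mm and 8.59 degrees, less where a joint would pass 70% of its speed; a pose out of reach is approached as far as the arm can. A call with a gripper value outside its range is refused whole. "gripper" is the opening, from 0 (shut) to 1 (fully open), set as the call begins (left out, the last holds). The fingers move at their own pace and stop on an object; "force" is the grip in N (left out, the last holds). Time passes only in rows, so rows that repeat a pose let the fingers close. It gives the time, the measured TCP pose, the force, the opening and the grip force at its end, in the units of the state.
- ctrl.get_state(): the state, without advancing time (a new reading comes with each control period).
- ctrl.get_image(name): name is "scene" or "top" or "wrist"; returns the picture (420x560x3 uint8, red, green, blue); there is no depth.
- ctrl.camera_model(name): a dict with "fx", "fy", "cx", "cy" (pixels), "k1" (the pictures are not rectified: a ray, as slopes to the right and down, at radius r is drawn at 1 + k1 r^2 times it, then the intrinsics apply), "R" (3x3) and "t" (3): a world point X has camera coordinates R X + t; the wrist camera has in their place "T_tool_cam" (4x4, takes a point from camera to tool coordinates, whose origin is the TCP and whose axes are the flange's). Camera axes: x right, y down, z forward; pixel columns grow to the right and rows downward; lengths in m; the calibration is good to about 2 mm. A picture is of the moment at which its call begins: read the wrist's pose just before it. camera_model takes no time and is no camera call.
- ctrl.close_job(): hands the job in; it is judged then, once.
The state is a dict: "time": time; "joint_positions": joint angles; "qd": joint speeds; "joint_torque": joint torques, N m; "position": TCP position; "tool_rot": TCP orientation; "ft_force": force on the tool from outside, world axes, zero at the start; "torque": the same for the moment, N m; "grip_width": opening from 0.0 (shut) to 1.0 (fully open); "grip_force": force on a finger pad.
Only numpy, scipy, OpenCV 4.12 (cv2) and the standard library are available. Lean on these libraries where they do the work, as an engineer would, in place of code of your own. Each camera call takes 0.05 s, during which the arm holds its last target. There are 200 camera calls.

## Working session

There is one attempt and no reset: what is moved stays moved. The work goes in short steps, Python scripts to look and compute and a tool call to move; the robot and the scene stay as the last step left them, time stands still between calls to the robot, and variables do not carry over. Pictures are saved under pics/ and viewed, at most 10 in all, crops included, and the job is handed in when it is done.

Besides the shell and the picture viewer there is one more tool, called after "Request:" by a JSON object that holds its "method" and its "body", one argument or row to a line. step_arm: Moves the arm, as the interface text tells. Its arguments: {"type":"object","properties":{"commands":{"type":"array"},"gripper":{"type":"number"},"force":{"type":"number"}},"required":["commands"]}

```bash
mkdir -p pics
python3 - <<'E'
from bench import ctrl
import cv2,numpy as np
s=ctrl.get_state();print({k:np.round(v,3) for k,v in s.items()})
a=ctrl.get_image("scene");b=ctrl.get_image("top")
cv2.imwrite("pics/scene.png",a[:,:,::-1]);cv2.imwrite("pics/top.png",b[:,:,::-1])
for n in("scene","top","wrist"):print(n,{k:np.round(v,4).tolist() for k,v in ctrl.camera_model(n).items()})
E
```

```text
{'time': np.float64(0.0), 'joint_positions': array([-1.189,  0.322, -0.07 ,  1.452,  0.023,  1.371, -0.057]), 'qd': array([-0.   ,  0.001,  0.002, -0.003, -0.   ,  0.003,  0.001]), 'joint_torque': array([ 1.0000e-03, -4.9131e+01, -4.0400e-01, -3.1253e+01, -6.4000e-02,
        4.4000e-02,  0.0000e+00]), 'position': array([0.234, 0.606, 0.235]), 'tool_rot': array([-5.740e-01, -3.088e+00,  3.000e-03]), 'ft_force': array([ 0.162,  0.37 , -0.715]), 'torque': array([ 0.012,  0.028, -0.038]), 'grip_force': np.float64(0.0), 'grip_width': np.float64(1.001)}
scene {'fx': 425.5295, 'fy': 425.5295, 'cx': 278.5128, 'cy': 208.9363, 'k1': -0.0429, 'R': [[0.8481, -0.5298, -0.0024], [-0.2096, -0.3314, -0.9199], [0.4866, 0.7807, -0.3922]], 't': [-0.383, 0.2791, 0.4736]}
top {'fx': 497.5174, 'fy': 497.5174, 'cx': 285.3297, 'cy': 206.7042, 'k1': -0.0793, 'R': [[-0.0162, -0.9998, -0.0081], [-0.9981, 0.0167, -0.059], [0.0591, 0.0071, -0.9982]], 't': [0.1736, 0.5528, 1.1202]}
wrist {'fx': 307.298, 'fy': 307.298, 'cx': 279.1648, 'cy': 204.7365, 'k1': -0.018, 'T_tool_cam': [[-0.0001, -0.9598, -0.2806, 0.0769], [1.0, -0.0002, 0.0003, 0.0006], [-0.0003, -0.2806, 0.9598, -0.1477], [0.0, 0.0, 0.0, 1.0]]}
```

View pics/scene.png

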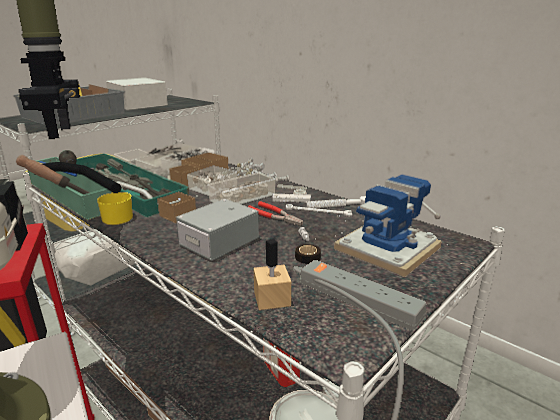

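View pics/top.png

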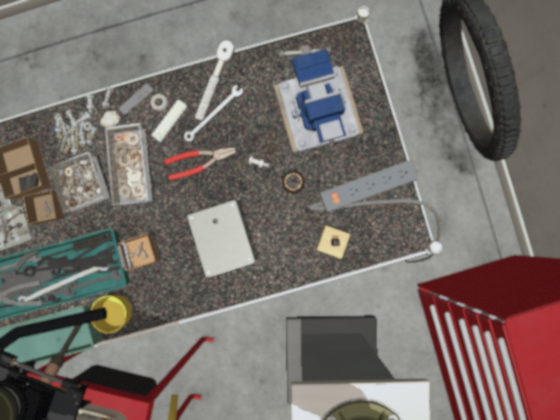

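The scene view shows the cabinet left of the stand with the pin in it. In the top view the cabinet is at about (221,238), its hole at (215,220), the stand at (334,242), and the tape, bolt and pliers lie behind. Next I'll measure these points.

```bash
cat > h.py <<'E'
from bench import ctrl
import cv2,numpy as np
from scipy.spatial.transform import Rotation as Ro
def ray(name,uv,T=None):
    m=ctrl.camera_model(name);K=np.array([[m["fx"],0,m["cx"]],[0,m["fy"],m["cy"]],[0,0,1]])
    p=cv2.undistortPoints(np.float64(uv).reshape(-1,1,2),K,np.array([m["k1"],0,0,0.]))[:,0]
    d=np.c_[p,np.ones(len(p))]
    if "R" in m: R=np.array(m["R"]);return -R.T@m["t"],d@R
    W=T@np.array(m["T_tool_cam"]);return W[:3,3],d@W[:3,:3].T
def tcp(s):
    T=np.eye(4);T[:3,:3]=Ro.from_rotvec(s["tool_rot"]).as_matrix();T[:3,3]=s["position"];return T
def onz(name,uv,z,T=None):
    o,d=ray(name,uv,T);return o+d*((z-o[2])/d[:,2])[:,None]
def blob(mask,near):
    n,l,st,c=cv2.connectedComponentsWithStats(mask.astype(np.uint8))
    k=min([i for i in range(1,n) if st[i,4]>8],key=lambda i:np.hypot(*(c[i]-near)))
    cs,_=cv2.findContours((l==k).astype(np.uint8),cv2.RETR_EXTERNAL,cv2.CHAIN_APPROX_NONE)
    return c[k],st[k],max(cs,key=cv2.contourArea)
E
python3 - <<'E'
from h import *
b=cv2.imread("pics/top.png");hsv=cv2.cvtColor(b,cv2.COLOR_BGR2HSV)
g=hsv[:,:,2]; 
roi=np.zeros(g.shape,bool);roi[190:290,175:270]=1
c,st,ct=blob((g>135)&(hsv[:,:,1]<40)&roi,(221,240))
box=cv2.boxPoints(cv2.minAreaRect(ct));P=onz("top",box,.07)
print("case",c,st,P.round(4).tolist(),"c",P.mean(0).round(4),[np.linalg.norm(P[i]-P[i-1]).round(4) for i in range(4)])
roi[:]=0;roi[212:230,206:224]=1
c,st,_=blob((g<130)&roi,(215,220));print("hole",c,st,onz("top",c,.07).round(4))
roi[:]=0;roi[215:270,305:365]=1
c,st,ct=blob((hsv[:,:,1]>60)&(g>120)&(hsv[:,:,0]<30)&roi,(334,242))
box=cv2.boxPoints(cv2.minAreaRect(ct));P=onz("top",box,.05)
print("stand",c,st,P.round(4).tolist(),P.mean(0).round(4),[np.linalg.norm(P[i]-P[i-1]).round(4) for i in range(4)])
c,st,ct=blob((g<75)&roi,(334,242));r=cv2.minAreaRect(ct);print("handle",c,st,r,onz("top",c,.116).round(4))
for n,b_ in(("c",b[185:290,175:270]),("s",b[212:272,300:370])):
    pass
cv2.imwrite("pics/crop.png",np.hstack([cv2.resize(b[195:285,175:265],(400,400)),cv2.resize(b[210:270,305:365],(400,400))]))
E
```

```text
case [220.49443468 238.72934974] [ 187  200   68   77 3414] [[0.5377, 0.3831, 0.07], [0.571, 0.2742, 0.07], [0.4324, 0.2311, 0.07], [0.3992, 0.3392, 0.07]] c [0.4851 0.3069 0.07  ] [np.float64(0.1453), np.float64(0.1139), np.float64(0.1451), np.float64(0.113)]Traceback (most recent call last):
  File "<stdin>", line 9, in <module>
  File "h.py", line 16, in blob
    k=min([i for i in range(1,n) if st[i,4]>8],key=lambda i:np.hypot(*(c[i]-near)))
ValueError: min() iterable argument is empty
```

Run:
```python
from h import *
b=cv2.imread("pics/top.png");hsv=cv2.cvtColor(b,cv2.COLOR_BGR2HSV)
g=hsv[:,:,2]; print(g[214:228,208:223])
roi=np.zeros(g.shape,bool)
roi[213:229,207:223]=1
w=np.where(roi,np.clip(165.-g,0,None),0);w[w<25]=0;yy,xx=np.indices(g.shape);c=np.array([(w*xx).sum(),(w*yy).sum()])/w.sum();print("hole",c,onz("top",c,.07).round(4))
roi[:]=0;roi[215:270,305:365]=1
c,st,ct=blob((hsv[:,:,1]>60)&(g>120)&(hsv[:,:,0]<30)&roi,(334,242))
box=cv2.boxPoints(cv2.minAreaRect(ct));P=onz("top",box,.05)
print("stand",c,st,P.round(4).tolist(),P.mean(0).round(4),[np.linalg.norm(P[i]-P[i-1]).round(4) for i in range(4)])
c,st,ct=blob((g<75)&roi,(334,242));r=cv2.minAreaRect(ct);print("handle",c,st,r,onz("top",c,.116).round(4))
```

```text
[[198 198 199 199 198 198 199 198 199 200 201 201 201 201 201]
 [198 198 198 198 198 198 199 200 200 200 201 201 201 201 201]
 [198 198 199 198 197 196 197 197 199 201 200 200 201 201 201]
 [199 199 199 198 197 192 189 188 190 195 198 200 201 201 201]
 [199 200 199 198 191 180 169 166 172 183 193 198 200 200 201]
 [199 199 198 193 180 158 140 139 149 165 185 195 199 200 201]
 [198 198 198 189 169 136 116 125 136 153 178 193 199 200 201]
 [197 198 197 190 165 129 108 119 132 151 176 193 198 200 201]
 [196 197 197 192 173 142 118 122 138 160 182 195 199 200 200]
 [196 197 198 196 186 168 150 149 161 177 190 197 199 200 200]
 [197 198 198 198 195 186 179 179 184 191 197 199 200 200 200]
 [197 198 198 198 198 196 194 194 196 197 199 199 199 200 200]
 [197 197 198 197 198 199 199 198 199 199 199 200 200 199 200]
 [198 198 197 197 198 198 200 200 200 200 200 200 200 200 200]]
hole [214.55030801 220.72895277] [[0.5243 0.319  0.07  ]]
stand [332.81618656 241.68312757] [316 225  34  34 729] [[0.4568, 0.1004, 0.05], [0.5141, 0.0786, 0.05], [0.492, 0.02, 0.05], [0.4348, 0.0419, 0.05]] [0.4744 0.0602 0.05  ] [np.float64(0.0625), np.float64(0.0613), np.float64(0.0627), np.float64(0.0613)]
handle [345.61538462 226.92307692] [344 226   6   4  13] ((346.5, 227.5), (3.0, 5.0), 90.0) [[0.5054 0.0389 0.116 ]]
```

```bash
cat >> h.py <<'E'
def plan(x,y,z,yaw,cur=None):
    """yaw deg = world direction of tool y, pointing straight down; prints travel/turn in tool axes"""
    s=ctrl.get_state();T=tcp(s);a=np.radians(yaw)
    ty=np.array([np.cos(a),np.sin(a),0]);tz=np.array([0,0,-1.]);R=np.c_[np.cross(ty,tz),ty,tz]
    print("t",round(s["time"],2),"pos",s["position"].round(4),"F",s["ft_force"].round(2),"w",round(float(s["grip_width"]),3))
    print("yaw",np.degrees(np.arctan2(T[1,1],T[0,1])).round(2),"travel",(T[:3,:3].T@(np.array([x,y,z])-T[:3,3])).round(4),"turn",np.degrees(Ro.from_matrix(T[:3,:3].T@R).as_rotvec()).round(2))
E
python3 - <<'E'
from h import *
plan(.45,.33,.25,40)
plan(.474,.06,.235,7)
E
```

```text
t 0.1 pos [0.2336 0.6061 0.2356] F [-0.26 -0.45  0.46] w 1.001
yaw 68.93 travel [-0.3012 -0.1798 -0.0141] turn [-0.09  0.03 28.93]
t 0.1 pos [0.2336 0.6061 0.2356] F [-0.26 -0.45  0.46] w 1.001
yaw 68.93 travel [-0.4207 -0.4231  0.0013] turn [-9.000e-02  6.000e-02  6.193e+01]
```

Request:
{"method": "step_arm", "body": {
  "commands": [
    {"travel": [-0.04, -0.025, -0.002], "turn": [0, 0, 5]},
    {"travel": [-0.08, -0.05, -0.004], "turn": [0, 0, 11]},
    {"travel": [-0.12, -0.075, -0.006], "turn": [0, 0, 16]},
    {"travel": [-0.16, -0.1, -0.008], "turn": [0, 0, 21]},
    {"travel": [-0.2, -0.125, -0.01], "turn": [0, 0, 26]}
  ],
  "gripper": 1
}}

```text
time: 0.6
position: [0.3762, 0.4161, 0.2463]
tool_rot: [-1.26, -2.878, 0.001]
ft_force: [-0.2, 0.4, 0.4]
grip_width: 0.998
grip_force: 0.0
```

Run:
```python
from h import *
plan(.474,.06,.235,7)
```

```text
t 0.6 pos [0.3762 0.4161 0.2463] F [-0.18  0.45  0.4 ] w 0.998
yaw 42.73 travel [-0.328  -0.1698  0.0114] turn [-2.000e-02  1.000e-02  3.573e+01]
```

Request:
{"method": "step_arm", "body": {
  "commands": [
    {"travel": [-0.04, -0.02, 0.001], "turn": [0, 0, 5]},
    {"travel": [-0.08, -0.04, 0.002], "turn": [0, 0, 10]},
    {"travel": [-0.12, -0.06, 0.004], "turn": [0, 0, 15]},
    {"travel": [-0.16, -0.08, 0.005], "turn": [0, 0, 20]},
    {"travel": [-0.2, -0.1, 0.006], "turn": [0, 0, 25]}
  ]
}}

```text
time: 1.1
position: [0.4384, 0.2015, 0.2402]
tool_rot: [-1.852, -2.537, 0.0]
ft_force: [-0.1, -0.2, 0.4]
grip_width: 1.004
grip_force: 0.0
```

Request:
{"method": "step_arm", "body": {
  "commands": [
    {"travel": [-0.028, -0.044, 0.002], "turn": [0, 0, 4]},
    {"travel": [-0.055, -0.088, 0.004], "turn": [0, 0, 7]},
    {"travel": [-0.08, -0.127, 0.005], "turn": [0, 0, 10.7]},
    {"travel": [-0.08, -0.127, 0.005], "turn": [0, 0, 10.7]}
  ]
}}

```text
time: 1.5
position: [0.3576, 0.1034, 0.2383]
tool_rot: [-2.042, -2.383, -0.009]
ft_force: [-0.6, -1.2, 0.9]
grip_width: 1.003
grip_force: 0.0
```

Run:
```python
from h import *
plan(.474,.06,.235,7)
w=ctrl.get_image("wrist");cv2.imwrite("pics/w1.png",w[:,:,::-1])
```

```text
t 1.5 pos [0.3576 0.1034 0.2383] F [-0.61 -1.18  0.94] w 1.003
yaw 8.83 travel [-0.0607  0.1083  0.0031] turn [ 0.1  -0.36  1.83]
```

View pics/w1.png

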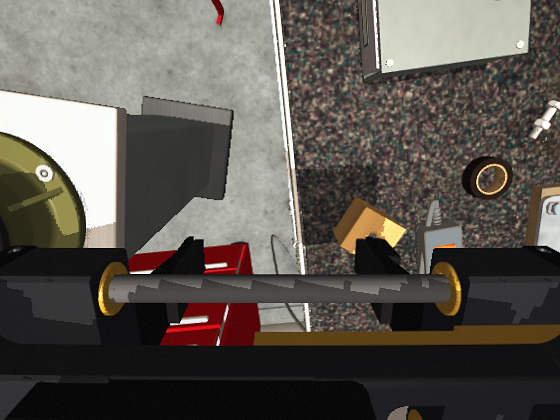

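The wrist view shows the stand at (365,225), with the fingers hiding the pin. The tool stopped short in x, so I'll correct that.

Request:
{"method": "step_arm", "body": {
  "commands": [
    {"travel": [-0.02, 0.036, 0.001], "turn": [0, 0, 1]},
    {"travel": [-0.04, 0.072, 0.002], "turn": [0, -0.2, 2]},
    {"travel": [-0.061, 0.108, 0.003], "turn": [0, -0.3, 2]},
    {"travel": [-0.061, 0.108, 0.003], "turn": [0, -0.3, 2]}
  ]
}}

```text
time: 1.95
position: [0.4784, 0.0571, 0.2334]
tool_rot: [2.09, 2.342, -0.003]
ft_force: [-1.0, 0.0, -1.0]
grip_width: 0.996
grip_force: 0.0
```

Run:
```python
from h import *
plan(.474,.06,.235,7)
w=ctrl.get_image("wrist");cv2.imwrite("pics/w2.png",w[:,:,::-1])
```

```text
t 1.95 pos [0.4784 0.0571 0.2334] F [-0.98  0.03 -0.96] w 0.996
yaw 6.52 travel [ 0.0033 -0.0041 -0.0016] turn [ 0.01  0.16 -0.48]
```

View pics/w2.png

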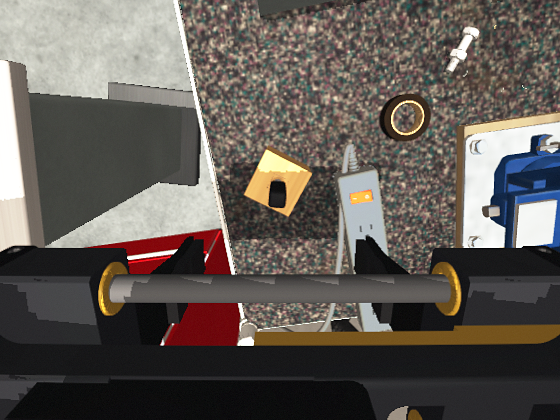

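The stand is now clear, with the pin's dark handle at about (277,195). I'll enlarge that area to read the handle's angle.

Run:
```python
from h import *
b=cv2.imread("pics/w2.png");
cv2.imwrite("pics/w2c.png",cv2.resize(b[140:225,235:325],(720,680)[:2],interpolation=cv2.INTER_CUBIC)[:600])
T=tcp(ctrl.get_state())
hsv=cv2.cvtColor(b,cv2.COLOR_BGR2HSV);g=hsv[:,:,2]
roi=np.zeros(g.shape,bool);roi[172:212,262:292]=1
c,st,ct=blob((g<60)&roi,(277,195));print("dark",c,st)
roi[:]=0;roi[140:222,240:318]=1
c,st,ct=blob((hsv[:,:,1]>60)&(g>100)&(hsv[:,:,0]<30)&roi,(277,180));r=cv2.minAreaRect(ct);print("wood",r,cv2.boxPoints(r).tolist())
print("expected px of ", [onz("wrist",[p],.116,T).round(4).tolist() for p in ((277,205),(270,207),(284,207))])
```

```text
dark [277.01970443 194.24630542] [269 181  17  27 406]
wood ((278.3000183105469, 179.90000915527344), (54.11284637451172, 58.584983825683594), 26.56505012512207) [[241.00001525878906, 194.0], [267.20001220703125, 141.60000610351562], [315.60003662109375, 165.80001831054688], [289.4000244140625, 218.20001220703125]]
expected px of  [[[0.4745, 0.0582, 0.116]], [[0.4684, 0.0556, 0.116]], [[0.481, 0.0571, 0.116]]]
```

View pics/w2c.png

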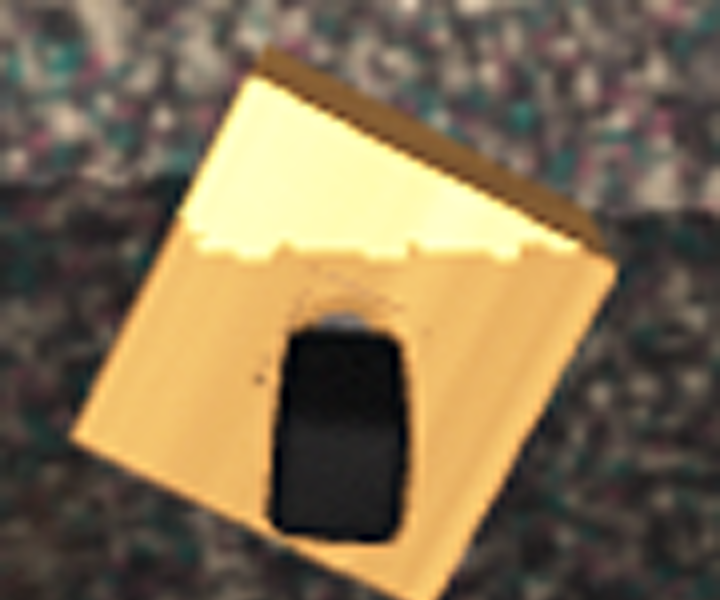

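The handle's top face spans about (280,428), (410,432), (400,542) and (269,531) in the crop, so it is close to aligned with the tool. The stand-top corners are at (72,437), (250,75) and (617,265).

Run:
```python
from h import *
T=tcp(ctrl.get_state())
f=lambda p:(np.array(p)+.5)/8-.5+[235,140]
P=onz("wrist",f([(280,428),(410,432),(400,542),(269,531)]),.116,T);print(P.round(4).tolist(),P.mean(0).round(4))
for i in range(4):
    d=P[(i+1)%4]-P[i];print(np.linalg.norm(d).round(4),np.degrees(np.arctan2(d[1],d[0])).round(1))
S=onz("wrist",f([(72,437),(250,75),(617,265)]),.05,T);print(S.round(4).tolist(),"centre",((S[0]+S[2])/2).round(4),np.linalg.norm(S[0]-S[1]),np.linalg.norm(S[1]-S[2]),np.degrees(np.arctan2(*(S[2]-S[1])[1::-1])))
m=(T[:3,:3]);x=((S[0]+S[2])/2);plan(x[0],x[1],.16,6)
```

```text
[[0.4666, 0.0685, 0.116], [0.4811, 0.0697, 0.116], [0.4815, 0.0569, 0.116], [0.4667, 0.0564, 0.116]] [0.474  0.0629 0.116 ]
0.0145 4.8
0.0128 -88.1
0.0148 -178.4
0.012 90.2
[[0.4377, 0.047, 0.05], [0.4572, 0.0994, 0.05], [0.5095, 0.0797, 0.05]] centre [0.4736 0.0633 0.05  ] 0.055909857759060565 0.05590128622258069 -20.644619787680142
t 2.0 pos [0.4762 0.0588 0.2335] F [-0.36  0.17  0.23] w 1.004
yaw 6.63 travel [ 0.0049 -0.0019  0.0735] turn [-0.1   0.08  0.63]
```

Request:
{"method": "step_arm", "body": {
  "commands": [
    {"travel": [0.002, -0.001, 0.04], "turn": [0, 0, 2]},
    {"travel": [0.005, -0.002, 0.08], "turn": [0, 0, 4.5]},
    {"travel": [0.005, -0.002, 0.1], "turn": [0, 0, 4.5]},
    {"travel": [0.005, -0.002, 0.1], "turn": [0, 0, 4.5]},
    {"travel": [0.005, -0.002, 0.1], "turn": [0, 0, 4.5]}
  ]
}}

```text
time: 2.5
position: [0.4721, 0.0654, 0.1353]
tool_rot: [2.175, 2.267, 0.001]
ft_force: [-0.2, 0.4, 1.1]
grip_width: 1.0
grip_force: 0.0
```

Run:
```python
from h import *
plan(.4738,.0631,.088,2)
w=ctrl.get_image("wrist");cv2.imwrite("pics/w3.png",w[:,:,::-1])
```

```text
t 2.5 pos [0.4721 0.0654 0.1353] F [-0.19  0.44  1.14] w 1.0
yaw 2.37 travel [-0.0023  0.0015  0.0473] turn [ 0.04 -0.    0.37]
```

Request:
{"method": "step_arm", "body": {
  "commands": [
    {"travel": [-0.002, 0.002, 0.02], "turn": [0, 0, 0.4]},
    {"travel": [-0.002, 0.002, 0.04], "turn": [0, 0, 0.4]},
    {"travel": [-0.002, 0.002, 0.047], "turn": [0, 0, 0.4]},
    {"travel": [-0.002, 0.002, 0.047], "turn": [0, 0, 0.4]}
  ]
}}

```text
time: 2.95
position: [0.4746, 0.0628, 0.0882]
tool_rot: [2.184, 2.258, 0.001]
ft_force: [0.4, -1.1, -0.5]
grip_width: 1.001
grip_force: 0.0
```

Run:
```python
from h import *
plan(.4738,.0631,.088,2)
```

```text
t 2.95 pos [0.4746 0.0628 0.0882] F [ 0.4  -1.13 -0.5 ] w 1.001
yaw 1.89 travel [ 0.0004 -0.0008  0.0002] turn [ 0.04 -0.   -0.11]
```

Request:
{"method": "step_arm", "body": {
  "commands": [
    {"travel": [0, 0, 0], "turn": [0, 0, 0]},
    {"travel": [0, 0, 0], "turn": [0, 0, 0]},
    {"travel": [0, 0, 0], "turn": [0, 0, 0]},
    {"travel": [0, 0, 0], "turn": [0, 0, 0]},
    {"travel": [0, 0, 0], "turn": [0, 0, 0]}
  ],
  "gripper": 0,
  "force": 40
}}

```text
time: 3.45
position: [0.4747, 0.0626, 0.0881]
tool_rot: [2.184, 2.257, 0.001]
ft_force: [0.3, -1.2, 1.5]
grip_width: 0.632
grip_force: 0.0
```

Request:
{"method": "step_arm", "body": {
  "commands": [
    {"travel": [0, 0, 0], "turn": [0, 0, 0]},
    {"travel": [0, 0, 0], "turn": [0, 0, 0]},
    {"travel": [0, 0, 0], "turn": [0, 0, 0]},
    {"travel": [0, 0, 0], "turn": [0, 0, 0]},
    {"travel": [0, 0, 0], "turn": [0, 0, 0]}
  ]
}}

```text
time: 3.95
position: [0.4747, 0.0626, 0.0878]
tool_rot: [2.184, 2.257, 0.001]
ft_force: [-0.7, 0.4, -0.8]
grip_width: 0.177
grip_force: 40.0
```

Request:
{"method": "step_arm", "body": {
  "commands": [
    {"travel": [0, 0, -0.01], "turn": [0, 0, 0]},
    {"travel": [0, 0, -0.03], "turn": [0, 0, 0]},
    {"travel": [0, 0, -0.06], "turn": [0, 0, 0]},
    {"travel": [0, 0, -0.1], "turn": [0, 0, 0]},
    {"travel": [0, 0, -0.13], "turn": [0, 0, 0]}
  ]
}}

```text
time: 4.45
position: [0.4745, 0.0625, 0.2206]
tool_rot: [2.184, 2.257, 0.003]
ft_force: [0.8, 0.2, -1.5]
grip_width: 0.18
grip_force: 40.0
```

Request:
{"method": "step_arm", "body": {
  "commands": [
    {"travel": [0, 0, 0], "turn": [0, 0, 0]},
    {"travel": [0, 0, 0], "turn": [0, 0, 0]}
  ]
}}

```text
time: 4.65
position: [0.4745, 0.0625, 0.2187]
tool_rot: [2.184, 2.257, 0.002]
ft_force: [0.1, -0.5, -1.4]
grip_width: 0.181
grip_force: 40.0
```

Run:
```python
from h import *
plan(.50,.20,.22,17)
a=ctrl.get_image("scene");w=ctrl.get_image("wrist")
cv2.imwrite("pics/w4.png",np.vstack([cv2.resize(w,(400,300)),cv2.resize(a[150:330,170:410],(400,300))])[:,:,::-1])
```

```text
t 4.65 pos [0.4745 0.0625 0.2187] F [ 0.06 -0.48 -1.38] w 0.181
yaw 1.87 travel [ 0.1365  0.03   -0.0012] turn [ 1.000e-01 -1.000e-02 -1.513e+01]
```

View pics/w4.png

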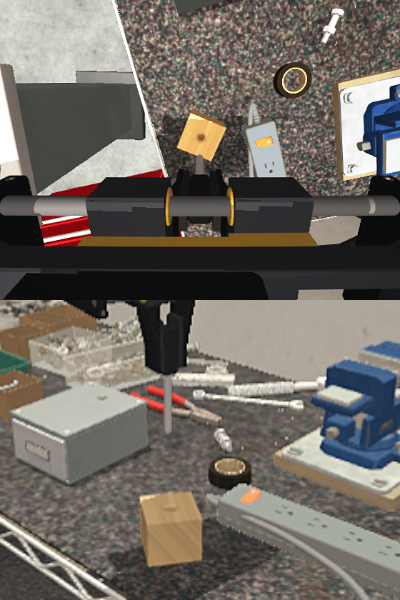

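The pin is held upright and the socket is visible. Now I'll carry it over the cabinet.

Run:
```python
from h import *
plan(.524,.319,.205,17)
```

```text
t 4.75 pos [0.4735 0.0624 0.2167] F [-0.44  0.2  -1.09] w 0.184
yaw 1.88 travel [0.2548 0.0589 0.0115] turn [-1.000e-01  1.000e-02 -1.512e+01]
```

Request:
{"method": "step_arm", "body": {
  "commands": [
    {"travel": [0.03, 0.007, 0], "turn": [0, 0, -2]},
    {"travel": [0.07, 0.016, 0.003], "turn": [0, 0, -5]},
    {"travel": [0.11, 0.026, 0.005], "turn": [0, 0, -8]},
    {"travel": [0.15, 0.036, 0.007], "turn": [0, 0, -11]},
    {"travel": [0.19, 0.045, 0.009], "turn": [0, 0, -15]}
  ]
}}

```text
time: 5.25
position: [0.5124, 0.2562, 0.207]
tool_rot: [-1.866, -2.526, 0.003]
ft_force: [0.3, 0.2, -0.9]
grip_width: 0.186
grip_force: 40.0
```

Run:
```python
from h import *
plan(.524,.319,.205,17)
```

```text
t 5.25 pos [0.5124 0.2562 0.207 ] F [ 0.25  0.2  -0.9 ] w 0.186
yaw 17.08 travel [0.0567 0.0295 0.002 ] turn [-0.13  0.01  0.08]
```

Request:
{"method": "step_arm", "body": {
  "commands": [
    {"travel": [0.02, 0.01, 0.0], "turn": [0, 0, 0]},
    {"travel": [0.04, 0.02, 0.0], "turn": [0, 0, 0]},
    {"travel": [0.054, 0.028, 0.0], "turn": [0, 0, 0]},
    {"travel": [0.054, 0.028, 0.0], "turn": [0, 0, 0]},
    {"travel": [0.054, 0.028, 0.0], "turn": [0, 0, 0]}
  ]
}}

```text
time: 5.75
position: [0.524, 0.3131, 0.2079]
tool_rot: [1.871, 2.523, -0.003]
ft_force: [-0.3, -0.1, -1.9]
grip_width: 0.179
grip_force: 40.0
```

Run:
```python
from h import *
plan(.524,.319,.17,17)
w=ctrl.get_image("wrist")[:,:,::-1];cv2.imwrite("pics/w5.png",w)
cv2.imwrite("pics/w5c.png",cv2.resize(w[140:260,210:350],(700,600),interpolation=cv2.INTER_CUBIC))
```

```text
t 5.75 pos [0.524  0.3131 0.2079] F [-0.28 -0.09 -1.89] w 0.179
yaw 16.89 travel [0.0057 0.0017 0.0379] turn [-0.07  0.07 -0.11]
```

View pics/w5c.png

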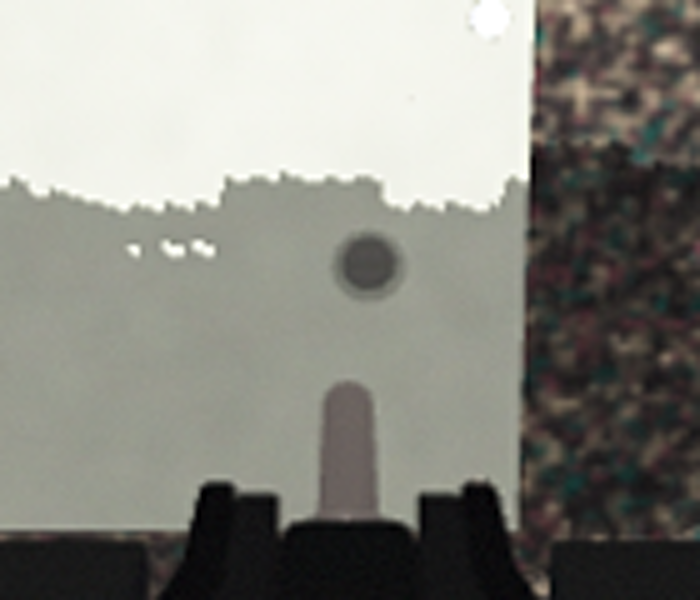

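The hole is at crop (368,265) and the pin's tip face is centred near (348,397).

Run:
```python
from h import *
T=tcp(ctrl.get_state())
f=lambda p:(np.array([p])+.5)/5-.5+[210,140]
for q in ((348,395),(348,399)):
    o,d=ray("wrist",f(q),np.eye(4));print("tip tool",(o+d*((.082-o[2])/d[0,2])).round(4))
h=onz("wrist",f((368,265)),.07,T);print("hole",h.round(4),"tool",((h-T[:3,3])@T[:3,:3]).round(4))
plan(.524,.319,.18,17)
```

```text
tip tool [[-0.0011  0.0005  0.082 ]]
tip tool [[-0.0017  0.0005  0.082 ]]
hole [[0.5267 0.3192 0.07  ]] tool [[0.006  0.0044 0.1382]]
t 5.8 pos [0.5243 0.3124 0.2082] F [0.29 0.24 0.11] w 0.179
yaw 16.82 travel [0.0064 0.0016 0.0282] turn [-0.04  0.08 -0.18]
```

Request:
{"method": "step_arm", "body": {
  "commands": [
    {"travel": [0.004, 0.002, 0.015], "turn": [0, 0, 0]},
    {"travel": [0.0073, 0.0038, 0.03], "turn": [0, 0, 0]},
    {"travel": [0.0073, 0.0038, 0.038], "turn": [0, 0, 0]},
    {"travel": [0.0073, 0.0038, 0.038], "turn": [0, 0, 0]},
    {"travel": [0.0073, 0.0038, 0.038], "turn": [0, 0, 0]}
  ]
}}

```text
time: 6.3
position: [0.5258, 0.3216, 0.1704]
tool_rot: [1.871, 2.523, -0.001]
ft_force: [-0.6, 0.2, -0.9]
grip_width: 0.184
grip_force: 40.0
```

Run:
```python
from h import *
plan(.5267,.3192,.157,17)
w=ctrl.get_image("wrist")[:,:,::-1];cv2.imwrite("pics/w6.png",w)
cv2.imwrite("pics/w6c.png",cv2.resize(w[170:250,230:330],(750,600),interpolation=cv2.INTER_CUBIC))
```

```text
t 6.3 pos [0.5258 0.3216 0.1704] F [-0.6   0.17 -0.85] w 0.184
yaw 16.87 travel [-0.0025  0.0002  0.0134] turn [-0.01  0.03 -0.13]
```

View pics/w6c.png

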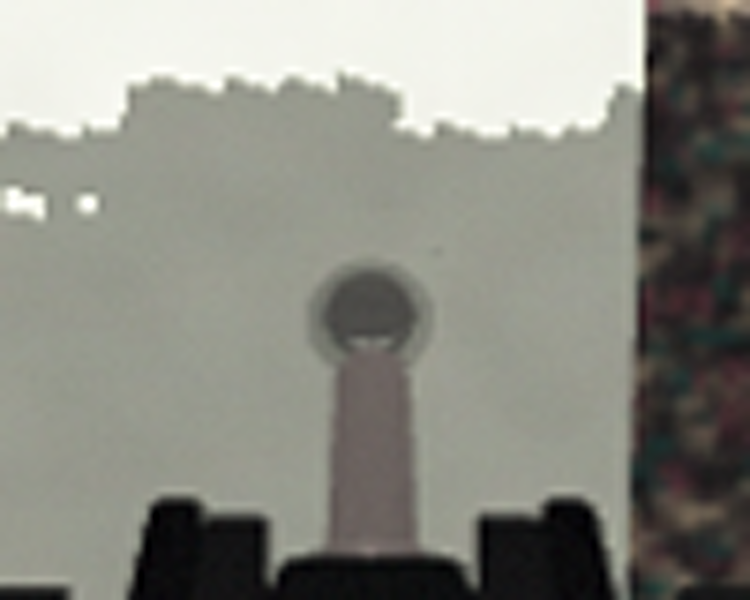

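The tip at (373,365) sits just in front of the hole at (371,318), and the two are aligned sideways.

Run:
```python
from h import *
T=tcp(ctrl.get_state())
f=lambda p:(np.array([p])+.5)/7.5-.5+[230,170]
for q in ((373,365),):
    o,d=ray("wrist",f(q),np.eye(4));print("tip tool",(o+d*((.082-o[2])/d[0,2])).round(4))
h=onz("wrist",f((371,318)),.07,T);print("hole",h.round(4),"tool",((h-T[:3,3])@T[:3,:3]).round(4))
plan(.524,.319,.18,17)
```

```text
tip tool [[-0.0008  0.0006  0.082 ]]
hole [[0.5271 0.3203 0.07  ]] tool [[-0.0016  0.0004  0.1011]]
t 6.35 pos [0.5261 0.3218 0.1711] F [ 0.5  -0.25  0.13] w 0.183
yaw 16.86 travel [-0.002  -0.0028 -0.0089] turn [ 0.06  0.01 -0.14]
```

Request:
{"method": "step_arm", "body": {
  "commands": [
    {"travel": [-0.0008, -0.0002, 0.006], "turn": [0, 0, 0]},
    {"travel": [-0.0008, -0.0002, 0.012], "turn": [0, 0, 0]},
    {"travel": [-0.0008, -0.0002, 0.016], "turn": [0, 0, 0]},
    {"travel": [-0.0008, -0.0002, 0.019], "turn": [0, 0, 0]},
    {"travel": [-0.0008, -0.0002, 0.021], "turn": [0, 0, 0]}
  ]
}}

```text
time: 6.85
position: [0.5258, 0.321, 0.1494]
tool_rot: [1.871, 2.523, 0.0]
ft_force: [0.5, 0.1, 0.2]
grip_width: 0.182
grip_force: 40.0
```

Request:
{"method": "step_arm", "body": {
  "commands": [
    {"travel": [0, 0, 0.002], "turn": [0, 0, 0]},
    {"travel": [0, 0, 0.002], "turn": [0, 0, 0]}
  ]
}}

```text
time: 7.05
position: [0.5258, 0.321, 0.1476]
tool_rot: [1.871, 2.523, 0.0]
ft_force: [-0.2, 0.8, -0.6]
grip_width: 0.178
grip_force: 40.0
```

Request:
{"method": "step_arm", "body": {
  "commands": [
    {"travel": [0, 0, 0.002], "turn": [0, 0, 0]},
    {"travel": [0, 0, 0.004], "turn": [0, 0, 0]},
    {"travel": [0, 0, 0.006], "turn": [0, 0, 0]},
    {"travel": [0, 0, 0.006], "turn": [0, 0, 0]}
  ]
}}

```text
time: 7.45
position: [0.5257, 0.3209, 0.1414]
tool_rot: [1.871, 2.523, -0.0]
ft_force: [-0.1, -0.9, -0.8]
grip_width: 0.181
grip_force: 40.0
```

Request:
{"method": "step_arm", "body": {
  "commands": [
    {"travel": [0, 0, 0.002], "turn": [0, 0, 0]},
    {"travel": [0, 0, 0.004], "turn": [0, 0, 0]},
    {"travel": [0, 0, 0.006], "turn": [0, 0, 0]},
    {"travel": [0, 0, 0.006], "turn": [0, 0, 0]}
  ]
}}

```text
time: 7.85
position: [0.5257, 0.3209, 0.1354]
tool_rot: [1.871, 2.523, -0.0]
ft_force: [0.8, -0.8, -1.2]
grip_width: 0.18
grip_force: 40.0
```

Request:
{"method": "step_arm", "body": {
  "commands": [
    {"travel": [0, 0, 0.002], "turn": [0, 0, 0]},
    {"travel": [0, 0, 0.004], "turn": [0, 0, 0]},
    {"travel": [0, 0, 0.005], "turn": [0, 0, 0]},
    {"travel": [0, 0, 0.005], "turn": [0, 0, 0]}
  ]
}}

```text
time: 8.25
position: [0.5258, 0.3209, 0.1306]
tool_rot: [1.871, 2.523, 0.0]
ft_force: [-1.2, 0.1, -0.7]
grip_width: 0.181
grip_force: 40.0
```

Request:
{"method": "step_arm", "body": {
  "commands": [
    {"travel": [0, 0, 0.001], "turn": [0, 0, 0]},
    {"travel": [0, 0, 0.002], "turn": [0, 0, 0]},
    {"travel": [0, 0, 0.002], "turn": [0, 0, 0]}
  ]
}}

```text
time: 8.55
position: [0.5259, 0.321, 0.1287]
tool_rot: [1.871, 2.523, 0.0]
ft_force: [-0.6, 0.3, -0.2]
grip_width: 0.184
grip_force: 40.0
```

Request:
{"method": "step_arm", "body": {
  "commands": [
    {"travel": [0, 0, 0.001], "turn": [0, 0, 0]},
    {"travel": [0, 0, 0.002], "turn": [0, 0, 0]},
    {"travel": [0, 0, 0.002], "turn": [0, 0, 0]}
  ]
}}

```text
time: 8.85
position: [0.5258, 0.321, 0.1266]
tool_rot: [1.871, 2.523, 0.0]
ft_force: [-0.0, 0.1, -1.3]
grip_width: 0.177
grip_force: 40.0
```

Request:
{"method": "step_arm", "body": {
  "commands": [
    {"travel": [0, 0, 0.001], "turn": [0, 0, 0]},
    {"travel": [0, 0, 0.002], "turn": [0, 0, 0]},
    {"travel": [0, 0, 0.002], "turn": [0, 0, 0]}
  ]
}}

```text
time: 9.15
position: [0.5262, 0.3212, 0.1255]
tool_rot: [1.871, 2.523, 0.002]
ft_force: [-1.0, -1.3, 3.6]
grip_width: 0.18
grip_force: 40.0
```

Request:
{"method": "step_arm", "body": {
  "commands": [
    {"travel": [0, 0, 0.001], "turn": [0, 0, 0]},
    {"travel": [0, 0, 0.002], "turn": [0, 0, 0]},
    {"travel": [0, 0, 0.002], "turn": [0, 0, 0]}
  ]
}}

```text
time: 9.45
position: [0.5262, 0.3211, 0.123]
tool_rot: [1.871, 2.523, 0.002]
ft_force: [1.0, 0.1, 3.6]
grip_width: 0.183
grip_force: 40.0
```

Request:
{"method": "step_arm", "body": {
  "commands": [
    {"travel": [0, 0, 0.0005], "turn": [0, 0, 0]},
    {"travel": [0, 0, 0.001], "turn": [0, 0, 0]},
    {"travel": [0, 0, 0.001], "turn": [0, 0, 0]}
  ]
}}

```text
time: 9.75
position: [0.5262, 0.3212, 0.1219]
tool_rot: [1.871, 2.523, 0.002]
ft_force: [-0.2, -0.4, 3.9]
grip_width: 0.181
grip_force: 40.0
```

Run:
```python
from h import *
plan(.5267,.3192,.157,17)
a=ctrl.get_image("scene");cv2.imwrite("pics/d0.png",a)
w=ctrl.get_image("scene").astype(int)
r=cv2.imread("pics/scene.png")[:,:,::-1].astype(int)
m=(abs(w-r).sum(2)>60)[215:270,170:225];print(m.sum(),[v.min() for v in np.nonzero(m)] if m.any() else 0)
```

```text
t 9.75 pos [0.5262 0.3212 0.1219] F [-0.23 -0.44  3.87] w 0.181
yaw 16.88 travel [-0.002  -0.0001 -0.0351] turn [ 0.08  0.   -0.12]
863 [np.int64(0), np.int64(5)]
```

Request:
{"method": "step_arm", "body": {
  "commands": [
    {"travel": [0, 0, 0.0003], "turn": [0, 0, 0]},
    {"travel": [0, 0, 0.0003], "turn": [0, 0, 0]},
    {"travel": [0, 0, 0.0003], "turn": [0, 0, 0]},
    {"travel": [0, 0, 0.0003], "turn": [0, 0, 0]},
    {"travel": [0, 0, 0.0003], "turn": [0, 0, 0]}
  ]
}}

```text
time: 10.35
position: [0.5261, 0.3211, 0.1217]
tool_rot: [1.871, 2.523, 0.001]
ft_force: [1.4, 0.7, 3.3]
grip_width: 0.18
grip_force: 40.0
```

Request:
{"method": "step_arm", "body": {
  "commands": [
    {"travel": [0, 0, 0], "turn": [0, 0, 0]},
    {"travel": [0, 0, 0], "turn": [0, 0, 0]},
    {"travel": [0, 0, 0], "turn": [0, 0, 0]},
    {"travel": [0, 0, 0], "turn": [0, 0, 0]},
    {"travel": [0, 0, 0], "turn": [0, 0, 0]}
  ]
}}

```text
time: 10.85
position: [0.5261, 0.3211, 0.1216]
tool_rot: [1.871, 2.523, 0.001]
ft_force: [0.8, 1.3, 4.3]
grip_width: 0.177
grip_force: 40.0
```

Run:
```python
from h import *
plan(.5267,.3192,.157,17)
a=ctrl.get_image("scene");cv2.imwrite("pics/d1.png",a[:,:,::-1])
r=cv2.imread("pics/d0.png").astype(int)
m=(abs(a.astype(int)-r).sum(2)>60)[190:280,150:270];print(m.sum(),[(v.min(),v.max()) for v in np.nonzero(m)] if m.any() else 0)
```

```text
t 10.85 pos [0.5261 0.3211 0.1216] F [0.76 1.28 4.34] w 0.177
yaw 16.88 travel [-0.002   0.     -0.0354] turn [ 0.06  0.   -0.12]
642 [(np.int64(0), np.int64(74)), (np.int64(20), np.int64(113))]
```

Request:
{"method": "step_arm", "body": {
  "commands": [
    {"travel": [0, 0, 0], "turn": [0, 0, 0]},
    {"travel": [0, 0, 0], "turn": [0, 0, 0]},
    {"travel": [0, 0, 0], "turn": [0, 0, 0]},
    {"travel": [0, 0, 0], "turn": [0, 0, 0]},
    {"travel": [0, 0, 0], "turn": [0, 0, 0]}
  ]
}}

```text
time: 11.4
position: [0.5261, 0.321, 0.1216]
tool_rot: [1.871, 2.523, 0.001]
ft_force: [2.6, 0.8, 3.9]
grip_width: 0.179
grip_force: 40.0
```

Request:
{"method": "step_arm", "body": {
  "commands": [
    {"travel": [0, 0, 0], "turn": [0, 0, 0]},
    {"travel": [0, 0, 0], "turn": [0, 0, 0]},
    {"travel": [0, 0, 0], "turn": [0, 0, 0]},
    {"travel": [0, 0, 0], "turn": [0, 0, 0]},
    {"travel": [0, 0, 0], "turn": [0, 0, 0]}
  ]
}}

```text
time: 11.9
position: [0.526, 0.3211, 0.1216]
tool_rot: [1.871, 2.523, 0.001]
ft_force: [2.4, 1.1, 4.5]
grip_width: 0.182
grip_force: 40.0
```

Request:
{"method": "step_arm", "body": {
  "commands": [
    {"travel": [0, 0, 0], "turn": [0, 0, 0]},
    {"travel": [0, 0, 0], "turn": [0, 0, 0]},
    {"travel": [0, 0, 0], "turn": [0, 0, 0]},
    {"travel": [0, 0, 0], "turn": [0, 0, 0]},
    {"travel": [0, 0, 0], "turn": [0, 0, 0]}
  ]
}}

```text
time: 12.4
position: [0.526, 0.321, 0.1216]
tool_rot: [1.871, 2.523, 0.001]
ft_force: [1.4, 0.4, 4.5]
grip_width: 0.181
grip_force: 40.0
```

Request:
{"method": "step_arm", "body": {
  "commands": [
    {"travel": [0, 0, 0], "turn": [0, 0, 0]},
    {"travel": [0, 0, 0], "turn": [0, 0, 0]},
    {"travel": [0, 0, 0], "turn": [0, 0, 0]},
    {"travel": [0, 0, 0], "turn": [0, 0, 0]},
    {"travel": [0, 0, 0], "turn": [0, 0, 0]}
  ]
}}

```text
time: 12.9
position: [0.526, 0.3211, 0.1216]
tool_rot: [1.871, 2.523, 0.001]
ft_force: [2.2, 0.3, 4.6]
grip_width: 0.183
grip_force: 40.0
```

Run:
```python
from h import *
plan(.5267,.3192,.157,17)
a=ctrl.get_image("scene");cv2.imwrite("pics/d2.png",a[:,:,::-1])
a=a[:,:,::-1].astype(int);D=[cv2.imread(f"pics/{n}.png").astype(int) for n in("scene","d1")]
for r in D:
    m=(abs(a-r).sum(2)>60)[190:290,150:270];print(m.sum(),[(v.min(),v.max()) for v in np.nonzero(m)] if m.any() else 0)
k=lambda q:cv2.resize(np.uint8(q[185:285,150:270]),(390,325))
cv2.imwrite("pics/dd.png",np.hstack([k(D[1]),k(a)]))
```

```text
t 12.9 pos [0.526  0.3211 0.1216] F [2.2  0.31 4.58] w 0.183
yaw 16.88 travel [-0.002   0.0002 -0.0354] turn [ 0.04  0.01 -0.12]
3964 [(np.int64(0), np.int64(99)), (np.int64(13), np.int64(119))]
783 [(np.int64(0), np.int64(78)), (np.int64(13), np.int64(85))]
```

View pics/dd.png

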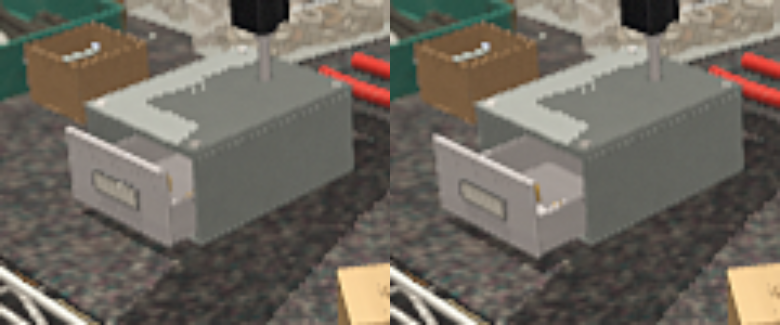

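The drawer is creeping out (left at 10.9 s, right at 12.9 s). I'll keep holding until it stops.

Request:
{"method": "step_arm", "body": {
  "commands": [
    {"travel": [0, 0, 0], "turn": [0, 0, 0]},
    {"travel": [0, 0, 0], "turn": [0, 0, 0]},
    {"travel": [0, 0, 0], "turn": [0, 0, 0]},
    {"travel": [0, 0, 0], "turn": [0, 0, 0]},
    {"travel": [0, 0, 0], "turn": [0, 0, 0]}
  ]
}}

```text
time: 13.45
position: [0.526, 0.321, 0.1216]
tool_rot: [1.871, 2.523, 0.001]
ft_force: [3.3, 0.6, 3.5]
grip_width: 0.186
grip_force: 40.0
```

Request:
{"method": "step_arm", "body": {
  "commands": [
    {"travel": [0, 0, 0], "turn": [0, 0, 0]},
    {"travel": [0, 0, 0], "turn": [0, 0, 0]},
    {"travel": [0, 0, 0], "turn": [0, 0, 0]},
    {"travel": [0, 0, 0], "turn": [0, 0, 0]},
    {"travel": [0, 0, 0], "turn": [0, 0, 0]}
  ]
}}

```text
time: 13.95
position: [0.526, 0.321, 0.1216]
tool_rot: [1.871, 2.523, 0.001]
ft_force: [2.3, 1.4, 3.7]
grip_width: 0.182
grip_force: 40.0
```

Run:
```python
from h import *
cv2.imwrite("pics/d3.png",ctrl.get_image("scene")[:,:,::-1])
```

Request:
{"method": "step_arm", "body": {
  "commands": [
    {"travel": [0, 0, 0], "turn": [0, 0, 0]},
    {"travel": [0, 0, 0], "turn": [0, 0, 0]},
    {"travel": [0, 0, 0], "turn": [0, 0, 0]},
    {"travel": [0, 0, 0], "turn": [0, 0, 0]},
    {"travel": [0, 0, 0], "turn": [0, 0, 0]}
  ]
}}

```text
time: 14.5
position: [0.526, 0.3211, 0.1216]
tool_rot: [1.871, 2.523, 0.001]
ft_force: [1.9, 0.9, 4.1]
grip_width: 0.181
grip_force: 40.0
```

Run:
```python
from h import *
a=ctrl.get_image("scene")[:,:,::-1];cv2.imwrite("pics/d4.png",a)
for n in("d1","d2","d3"):
    m=(abs(a.astype(int)-cv2.imread(f"pics/{n}.png")).sum(2)>60)[190:290,150:210];print(n,m.sum())
b=ctrl.get_image("top")[:,:,::-1];cv2.imwrite("pics/top2.png",b)
d=(abs(b.astype(int)-cv2.imread("pics/top.png")).sum(2)>90);d[:268]=0;d[:,:190]=0;d[295:]=0;d[:,265:]=0
ys,xs=np.nonzero(d);print(len(xs))
P=onz("top",np.c_[xs,ys],.055);u=np.array([np.cos(.3),np.sin(.3)]);c=np.array([.487,.307])
print("out extent",np.percentile((P[:,:2]-c)@u,[0,3,10,50]))
```

```text
d1 799
d2 43
d3 0
938
out extent [-0.13634516 -0.11660099 -0.10787768 -0.08517699]
```

The drawer has stopped, fully out (about 36 mm or more beyond the case). Withdrawing straight up.

Request:
{"method": "step_arm", "body": {
  "commands": [
    {"travel": [0, 0, -0.005], "turn": [0, 0, 0]},
    {"travel": [0, 0, -0.015], "turn": [0, 0, 0]},
    {"travel": [0, 0, -0.03], "turn": [0, 0, 0]},
    {"travel": [0, 0, -0.045], "turn": [0, 0, 0]},
    {"travel": [0, 0, -0.06], "turn": [0, 0, 0]}
  ]
}}

```text
time: 15.1
position: [0.5252, 0.3207, 0.1828]
tool_rot: [-1.871, -2.523, 0.002]
ft_force: [-0.1, -0.2, -0.0]
grip_width: 0.18
grip_force: 40.0
```

Request:
{"method": "step_arm", "body": {
  "commands": [
    {"travel": [0, 0, -0.02], "turn": [0, 0, 0]},
    {"travel": [0, 0, -0.037], "turn": [0, 0, 0]},
    {"travel": [0, 0, -0.037], "turn": [0, 0, 0]},
    {"travel": [0, 0, -0.037], "turn": [0, 0, 0]}
  ]
}}

```text
time: 15.5
position: [0.5257, 0.3209, 0.219]
tool_rot: [1.871, 2.523, 0.001]
ft_force: [0.3, 0.1, -1.6]
grip_width: 0.181
grip_force: 40.0
```

Run:
```python
from h import *
plan(.4745,.0625,.2187,1.9)
```

```text
t 15.5 pos [0.5257 0.3209 0.219 ] F [ 0.3   0.1  -1.58] w 0.181
yaw 16.88 travel [-2.324e-01 -1.240e-01  2.000e-04] turn [ 0.04 -0.   14.98]
```

Request:
{"method": "step_arm", "body": {
  "commands": [
    {"travel": [-0.035, -0.019, 0], "turn": [0, 0, 2]},
    {"travel": [-0.075, -0.04, 0], "turn": [0, 0, 5]},
    {"travel": [-0.115, -0.061, 0], "turn": [0, 0, 8]},
    {"travel": [-0.155, -0.083, 0], "turn": [0, 0, 12]},
    {"travel": [-0.19, -0.102, 0], "turn": [0, 0, 15]}
  ]
}}

```text
time: 16.0
position: [0.4818, 0.1069, 0.2172]
tool_rot: [-2.188, -2.253, 0.003]
ft_force: [1.0, -0.2, -0.8]
grip_width: 0.181
grip_force: 40.0
```

Run:
```python
from h import *
plan(.4745,.0625,.2187,1.9)
```

```text
t 16.0 pos [0.4818 0.1069 0.2172] F [ 0.96 -0.23 -0.81] w 0.181
yaw 1.67 travel [-0.0441 -0.0086 -0.0014] turn [-0.11  0.05 -0.23]
```

Request:
{"method": "step_arm", "body": {
  "commands": [
    {"travel": [-0.02, -0.004, 0], "turn": [0, 0, -0.1]},
    {"travel": [-0.035, -0.007, 0.01], "turn": [0, 0, -0.1]},
    {"travel": [-0.044, -0.0086, 0.03], "turn": [0, 0, -0.1]},
    {"travel": [-0.044, -0.0086, 0.045], "turn": [0, 0, -0.1]},
    {"travel": [-0.044, -0.0086, 0.05], "turn": [0, 0, -0.1]}
  ]
}}

```text
time: 16.5
position: [0.4744, 0.0653, 0.1655]
tool_rot: [-2.18, -2.258, 0.006]
ft_force: [0.5, -0.7, -1.8]
grip_width: 0.179
grip_force: 40.0
```

Request:
{"method": "step_arm", "body": {
  "commands": [
    {"travel": [0, 0, 0], "turn": [0, 0, 0]},
    {"travel": [0, 0, 0], "turn": [0, 0, 0]},
    {"travel": [0, 0, 0], "turn": [0, 0, 0]}
  ]
}}

```text
time: 16.8
position: [0.4769, 0.0659, 0.1691]
tool_rot: [2.181, 2.26, 0.002]
ft_force: [-0.7, 0.5, -0.8]
grip_width: 0.183
grip_force: 40.0
```

Run:
```python
from h import *
plan(.4746,.0627,.148,1.9)
w=ctrl.get_image("wrist")[:,:,::-1];cv2.imwrite("pics/w7.png",w)
cv2.imwrite("pics/w7c.png",cv2.resize(w[160:240,230:330],(750,600),interpolation=cv2.INTER_CUBIC))
```

```text
t 16.8 pos [0.4769 0.0659 0.1691] F [-0.66  0.53 -0.77] w 0.183
yaw 2.03 travel [-0.0031 -0.0024  0.0211] turn [ 0.1  -0.02  0.13]
```

View pics/w7c.png

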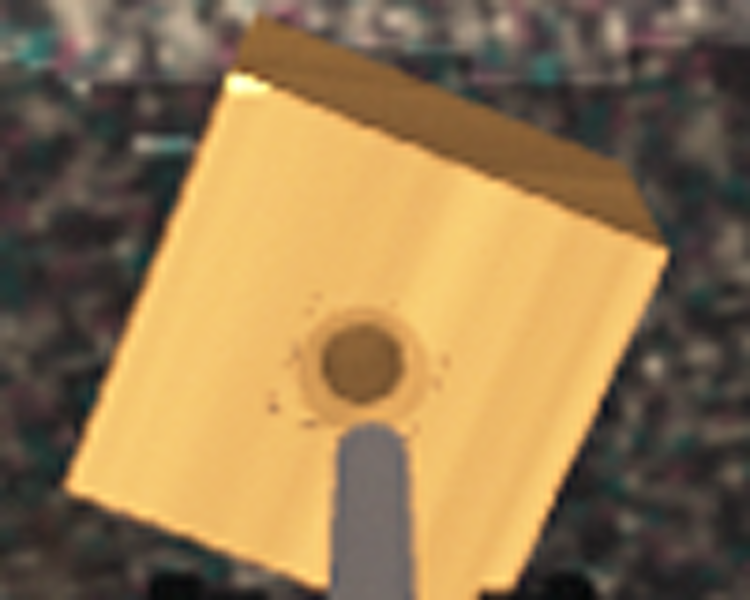

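The socket is at crop (362,364) and the tip at about (372,443).

Run:
```python
from h import *
T=tcp(ctrl.get_state())
f=lambda p:(np.array([p])+.5)/7.5-.5+[230,160]
o,d=ray("wrist",f((372,443)),np.eye(4));t=(o+d*((.082-o[2])/d[0,2]));print("tip tool",t.round(4))
h=onz("wrist",f((362,364)),.05,T);q=(h-T[:3,3])@T[:3,:3];print("hole",h.round(4),"tool",q.round(4),"move",(q-t).round(4))
plan(.4746,.0627,.148,1.9)
```

```text
tip tool [[-0.001   0.0004  0.082 ]]
hole [[0.4764 0.0622 0.05  ]] tool [[-0.0036 -0.0008  0.1192]] move [[-0.0026 -0.0012  0.0372]]
t 16.85 pos [0.4769 0.0658 0.1692] F [ 0.06  0.22 -0.98] w 0.18
yaw 2.01 travel [-0.003  -0.0024  0.0212] turn [ 0.11 -0.02  0.11]
```

Request:
{"method": "step_arm", "body": {
  "commands": [
    {"travel": [-0.0028, -0.0017, 0.008], "turn": [0, 0, 0]},
    {"travel": [-0.0028, -0.0017, 0.018], "turn": [0, 0, 0]},
    {"travel": [-0.0028, -0.0017, 0.028], "turn": [0, 0, 0]},
    {"travel": [-0.0028, -0.0017, 0.036], "turn": [0, 0, 0]},
    {"travel": [-0.0028, -0.0017, 0.04], "turn": [0, 0, 0]}
  ]
}}

```text
time: 17.35
position: [0.4745, 0.0625, 0.1273]
tool_rot: [-2.183, -2.259, 0.0]
ft_force: [0.2, -0.1, 0.0]
grip_width: 0.179
grip_force: 40.0
```

Request:
{"method": "step_arm", "body": {
  "commands": [
    {"travel": [0, 0, 0.002], "turn": [0, 0, 0]},
    {"travel": [0, 0, 0.004], "turn": [0, 0, 0]},
    {"travel": [0, 0, 0.004], "turn": [0, 0, 0]}
  ]
}}

```text
time: 17.65
position: [0.4747, 0.0625, 0.1244]
tool_rot: [2.183, 2.259, 0.0]
ft_force: [0.5, 0.4, -0.4]
grip_width: 0.18
grip_force: 40.0
```

Entered without contact, at the original x and y. Going on down.

Request:
{"method": "step_arm", "body": {
  "commands": [
    {"travel": [0, 0, 0.006], "turn": [0, 0, 0]},
    {"travel": [0, 0, 0.012], "turn": [0, 0, 0]},
    {"travel": [0, 0, 0.018], "turn": [0, 0, 0]},
    {"travel": [0, 0, 0.022], "turn": [0, 0, 0]},
    {"travel": [0, 0, 0.025], "turn": [0, 0, 0]}
  ]
}}

```text
time: 18.15
position: [0.4747, 0.0625, 0.099]
tool_rot: [2.182, 2.259, 0.0]
ft_force: [-0.6, 0.1, -0.8]
grip_width: 0.178
grip_force: 40.0
```

Request:
{"method": "step_arm", "body": {
  "commands": [
    {"travel": [0, 0, 0.003], "turn": [0, 0, 0]},
    {"travel": [0, 0, 0.006], "turn": [0, 0, 0]},
    {"travel": [0, 0, 0.009], "turn": [0, 0, 0]},
    {"travel": [0, 0, 0.0105], "turn": [0, 0, 0]},
    {"travel": [0, 0, 0.0105], "turn": [0, 0, 0]}
  ]
}}

```text
time: 18.65
position: [0.4747, 0.0625, 0.0888]
tool_rot: [2.183, 2.259, 0.001]
ft_force: [-0.1, 0.1, -1.3]
grip_width: 0.18
grip_force: 40.0
```

Request:
{"method": "step_arm", "body": {
  "commands": [
    {"travel": [0, 0, 0.0005], "turn": [0, 0, 0]},
    {"travel": [0, 0, 0.001], "turn": [0, 0, 0]},
    {"travel": [0, 0, 0.0015], "turn": [0, 0, 0]},
    {"travel": [0, 0, 0.0015], "turn": [0, 0, 0]}
  ]
}}

```text
time: 19.05
position: [0.4748, 0.0625, 0.0877]
tool_rot: [2.183, 2.259, 0.001]
ft_force: [-0.4, 0.4, 1.0]
grip_width: 0.18
grip_force: 40.0
```

Bottom contact at the original grasp height, so the pin is seated. Releasing.

Request:
{"method": "step_arm", "body": {
  "commands": [
    {"travel": [0, 0, 0], "turn": [0, 0, 0]},
    {"travel": [0, 0, 0], "turn": [0, 0, 0]},
    {"travel": [0, 0, 0], "turn": [0, 0, 0]},
    {"travel": [0, 0, 0], "turn": [0, 0, 0]},
    {"travel": [0, 0, 0], "turn": [0, 0, 0]}
  ],
  "gripper": 0.7
}}

```text
time: 19.55
position: [0.4748, 0.0625, 0.0875]
tool_rot: [2.182, 2.259, 0.001]
ft_force: [-0.2, -0.1, -0.1]
grip_width: 0.548
grip_force: 0.0
```

Request:
{"method": "step_arm", "body": {
  "commands": [
    {"travel": [0, 0, 0], "turn": [0, 0, 0]},
    {"travel": [0, 0, 0], "turn": [0, 0, 0]},
    {"travel": [0, 0, 0], "turn": [0, 0, 0]},
    {"travel": [0, 0, 0], "turn": [0, 0, 0]},
    {"travel": [0, 0, 0], "turn": [0, 0, 0]}
  ]
}}

```text
time: 20.05
position: [0.4748, 0.0625, 0.0875]
tool_rot: [2.182, 2.259, 0.001]
ft_force: [-0.2, 0.4, 0.7]
grip_width: 0.698
grip_force: 0.0
```

Request:
{"method": "step_arm", "body": {
  "commands": [
    {"travel": [0, 0, -0.015], "turn": [0, 0, 0]},
    {"travel": [0, 0, -0.04], "turn": [0, 0, 0]},
    {"travel": [0, 0, -0.08], "turn": [0, 0, 0]},
    {"travel": [0, 0, -0.12], "turn": [0, 0, 0]},
    {"travel": [0, 0, -0.145], "turn": [0, 0, 0]}
  ]
}}

```text
time: 20.55
position: [0.4757, 0.0626, 0.2357]
tool_rot: [2.181, 2.258, 0.006]
ft_force: [0.6, 0.4, 0.4]
grip_width: 0.699
grip_force: 0.0
```

Request:
{"method": "step_arm", "body": {
  "commands": [
    {"travel": [0, 0, 0], "turn": [0, 0, 0]},
    {"travel": [0, 0, 0], "turn": [0, 0, 0]},
    {"travel": [0, 0, 0], "turn": [0, 0, 0]}
  ]
}}

```text
time: 20.85
position: [0.4738, 0.0623, 0.2311]
tool_rot: [-2.182, -2.259, 0.002]
ft_force: [0.4, 0.1, 0.7]
grip_width: 0.701
grip_force: 0.0
```

Run:
```python
from h import *
s=ctrl.get_state();plan(.4747,.0625,.235,1.9);T=tcp(s)
w=ctrl.get_image("wrist")[:,:,::-1];a=ctrl.get_image("scene")[:,:,::-1];cv2.imwrite("pics/w8.png",w);cv2.imwrite("pics/end.png",a)
g=w.max(2);roi=np.zeros(g.shape,bool);roi[165:225,255:300]=1
c,st,ct=blob((g<60)&roi,(277,195));print("handle px",c,st)
top=onz("wrist",[[st[0]+st[2]/2,st[1]+st[3]-1]],.116,T);print("near edge of handle top",top.round(4))
r=cv2.imread("pics/scene.png")
for n,(y0,y1,x0,x1) in dict(pin=(235,270,258,285),stand=(270,310,250,295),tape=(240,266,293,325),bolt=(222,242,295,315),plier=(198,226,255,303)).items():
    print(n,(abs(a.astype(int)-r).sum(2)>60)[y0:y1,x0:x1].sum())
d=cv2.imread("pics/d4.png");print("drawer",(abs(a.astype(int)-d).sum(2)>60)[190:270,150:210].sum())
```

```text
t 20.85 pos [0.4738 0.0623 0.2311] F [0.38 0.1  0.71] w 0.701
yaw 1.98 travel [ 0.0001  0.0009 -0.0039] turn [-0.1   0.02  0.08]
handle px [285.342723   201.45070423] [277 188  18  27 426]
near edge of handle top [[0.4804 0.0546 0.116 ]]
pin 219
stand 579
tape 0
bolt 0
plier 0
drawer 188
```

Tape, bolt and pliers are unchanged. I'll check numerically whether the pin and drawer differences are shadow or real.

Run:
```python
from h import *
r=cv2.imread("pics/scene.png");a=cv2.imread("pics/end.png");d=cv2.imread("pics/d4.png")
for n,i in(("start",r),("end",a)):
    g=i.max(2);roi=np.zeros(g.shape,bool);roi[225:285,255:292]=1
    c,st,ct=blob((g<55)&roi,(272,252));print(n,"handle",c.round(2),st)
    for y in range(240,266,5): 
        x=np.nonzero((g[y,258:290]<55))[0]+258;print(y,x.min() if len(x) else 0,x.max() if len(x) else 0)
# near d4 vs end drawer
m=(abs(a.astype(int)-d).sum(2)>60);m[:190]=0;m[270:]=0;m[:,:150]=0;m[:,210:]=0
ys,xs=np.nonzero(m);print("drawer diff bbox",ys.min(),ys.max(),xs.min(),xs.max(),np.histogram(xs,bins=[150,160,170,180,190,200,210])[0],np.histogram(ys,bins=range(190,271,10))[0])
e=lambda i:cv2.Canny(cv2.cvtColor(i,cv2.COLOR_BGR2GRAY)[195:270,150:210],60,150)>0
A,D,R=e(a),e(d),e(r);k=lambda x:cv2.dilate(x.astype(np.uint8),np.ones((3,3)))>0
print("edges kept vs open",(A&k(D)).sum()/A.sum(),(D&k(A)).sum()/D.sum(),"vs shut",(R&k(A)).sum()/R.sum())
# stand in wrist image now
w=cv2.imread("pics/w8.png");T=tcp(ctrl.get_state());hsv=cv2.cvtColor(w,cv2.COLOR_BGR2HSV)
roi=np.zeros(w.shape[:2],bool);roi[135:235,235:335]=1
c,st,ct=blob((hsv[:,:,1]>60)&(hsv[:,:,2]>140)&(hsv[:,:,0]<30)&roi,(285,185))
P=onz("wrist",cv2.boxPoints(cv2.minAreaRect(ct)),.05,T);print(P.round(4).tolist(),P.mean(0).round(4))
```

```text
start handle [271.26 252.43] [266 238  12  29 301]
240 258 274
245 266 276
250 266 277
255 266 277
260 266 277
265 268 275
end handle [273.33 252.08] [268 238  12  29 304]
240 259 277
245 268 279
250 268 279
255 268 278
260 268 278
265 270 277
drawer diff bbox 211 269 195 209 [  0   0   0   0  18 170] [ 0  0 95 28  8 12  0 45]
edges kept vs open 0.954233409610984 0.9047109207708779 vs shut 0.8094713656387665
[[0.4389, 0.0453, 0.05], [0.4596, 0.0983, 0.05], [0.5127, 0.0782, 0.05], [0.4939, 0.0233, 0.05]] [0.4763 0.0612 0.05  ]
```

The drawer is unchanged since fully out (the differences are only shadow on the lid). The pin stands at its original height, within the socket's play. Handing in.

```bash
python3 -c "
from bench import ctrl
print(ctrl.close_job())"
```

```text
the job is handed in; nothing more can be done
None
```

The job is handed in at about 21 s: the drawer is fully out, the pin is back at its original height in its stand (leaning a degree or two within the socket's play), and the tape roll, bolt and pliers did not move; no verdict was returned.

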